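Show where the stray stamp belongs

ROBOT

A 6-joint arm with a two-finger parallel gripper is mounted at the origin on the work surface. World frame = base frame: x ahead of the robot, y to its left, z up, the work surface at z = 0. Lengths are in m, angles in rad, forces in N, time in s.
With the tool pointing down it reaches from about 0.275 to 0.875 m from the base axis. Payload 12.5 kg.
Tool frame: the origin (TCP) lies between the finger pads, 19 mm behind the fingertips; this is the grasp point; z points along the fingers, y is the line along which they close (so a half turn about z gives the same grasp; the last joint's range is limited). The gripper opens to 85 mm and grips with 20 to 120 N. Pads are 22 mm wide; open, the fingers measure 114 mm over their backs; the gripper's body (76 mm by 85 mm) begins 54 mm behind the grasp point. The pads swing forward as they close: fully open they stand 13 mm farther back than shut.
Start: joints at [1.231, 0.351, 1.652, -0, 1.139, -0.085], TCP at [0.139, 0.532, 0.25] pointing down, gripper open.
Joint ranges: [-2.75, 2.75], [-0.79, 2.1], [0.01, 2.65], [-1.57, 4.71], [0.07, 3.14], [-2.87, 2.87]. Speed limits (rad/s): [2.22, 2.22, 2.79, 3.14, 3.14, 3.14].

INTERFACE

Orientations are given as a unit quaternion [x, y, z, w].
In Python, from rig import ctrl gives the robot as it stands.
- The arm moves only by the tool move_arm, never from a script. Its arguments are lists of equal length, an entry for each row: "xyz": the shift along the tool's x, y, z in cm, a list of three; "angular": the turn, a rotation vector about the tool's x, y, z in degrees, a list of three. In form: {"xyz": [[tx, ty, tz], ...], "angular": [[wx, wy, wz], ...]}. A call has exactly 8 rows; each row is the pose to reach, as a shift and turn from the pose commanded when the call began, along the tool's axes at that moment; what a row does not reach only later rows make up. A row lasts 1/8 s, in which the tool goes at most 62.5 mm and 10.7 degrees, less where a joint would pass 70% of its speed; a pose out of reach is approached as far as the arm can. A call with a gripper value outside its range is refused whole. "fingers" is the opening, from 0 (shut) to 1 (fully open), set as the call begins (left out, the last holds). The fingers move at their own pace and stop on an object; the grip force is fixed at half the most. Time passes only in rows, so rows that repeat a pose let the fingers close, or fill a call up. It gives the time, the measured TCP pose, the force, the opening and the grip force at its end, in the units of the state.
- ctrl.get_state(): the state, without advancing time (a new reading comes with each control period).
- ctrl.camera(name): name is "side" or "top" or "wrist"; returns the picture (384x512x3 uint8, red, green, blue); there is no depth.
- ctrl.camera_model(name): a dict with "intrinsics" (3x3 intrinsics, pixels), "D" ([k1, k2, p1, p2, k3] as OpenCV has them; the pictures are not rectified), "R" (3x3) and "t" (3): a world point X has camera coordinates R X + t. Camera axes: x right, y down, z forward; pixel columns grow to the right and rows downward; lengths in m; the calibration is good to about 2 mm. A picture is of the moment at which its call begins: read the wrist's pose just before it. camera_model takes no time and is no camera call; for the wrist camera it gives the pose at the moment of the call.
- ctrl.finish_job(): hands the job in; it is judged then, once.
The state is a dict: "time": time; "joint_pos": joint angles; "dq": joint speeds; "tau": joint torques, N m; "tool_pos": TCP position; "tool_rot": TCP orientation; "wrist_force": force on the tool from outside, world axes, zero at the start; "wrist_torque": the same for the moment, N m; "finger_gap": finger opening in m; "grasp_force": force on a finger pad.
Only numpy, scipy, OpenCV 4.12 (cv2) and the standard library are available. Lean on these libraries where they do the work, as an engineer would, in place of code of your own. Each camera call takes 0.05 s, during which the arm holds its last target. There are 200 camera calls.

TASK

Show the apprentice what to put away: with the fingertips straight above, two to three centimetres clear, point at the brass stamp standing astray on the green cutting mat for about two seconds, then point in the same way at the one empty place of the wooden tray. Stay pointing at the empty place for about two seconds and finish still pointing there. Only point: touch, move and lift nothing.

Things in the scene. Friction and masses are not known exactly. Their poses are not given: they have to be found in the camera images.
- place0 (a point): Place 0 of the dark wooden tray: the middle of the mouth of a square recess, at the level of the tray's top. z points up.
- place1 (a point): Place 1 of the dark wooden tray: the middle of the mouth of a square recess, at the level of the tray's top. z points up.
- place2 (a point): Place 2 of the dark wooden tray: the middle of the mouth of a square recess, at the level of the tray's top. z points up.
- place3 (a point): Place 3 of the dark wooden tray: the middle of the mouth of a square recess, at the level of the tray's top. z points up.
- place4 (a point): Place 4 of the dark wooden tray: the middle of the mouth of a square recess, at the level of the tray's top. z points up.
- place5 (a point): Place 5 of the dark wooden tray: the middle of the mouth of a square recess, at the level of the tray's top. z points up.
- tray: The dark wooden tray, origin at the centre of its underside: a fixed block 110 x 160 mm, 32 mm high, with six recesses 20 mm square and 26 mm deep in two rows of three, 50 mm between centres both ways. Five recesses hold a brass stamp each; the sixth, which one varies, holds none: it shows only a small flat red dot on its floor.
- stamp0: Brass stamp standing in one of the tray's places (which one varies): square bar 18 x 18 mm, 34 mm high, with a cross 2 mm high on top (36 mm in all). Origin at the centre of its underside, 26 mm below the tray's top, so it stands 10 mm proud of the tray. Loose; leave alone.
- stamp1: Brass stamp standing in one of the tray's places (which one varies): square bar 18 x 18 mm, 34 mm high, with a disc 2 mm high on top (36 mm in all). Origin at the centre of its underside, 26 mm below the tray's top, so it stands 10 mm proud of the tray. Loose; leave alone.
- stamp2: Brass stamp standing in one of the tray's places (which one varies): square bar 18 x 18 mm, 34 mm high, with a diamond 2 mm high on top (36 mm in all). Origin at the centre of its underside, 26 mm below the tray's top, so it stands 10 mm proud of the tray. Loose; leave alone.
- stamp3: Brass stamp standing in one of the tray's places (which one varies): square bar 18 x 18 mm, 34 mm high, with a broad bar 2 mm high on top (36 mm in all). Origin at the centre of its underside, 26 mm below the tray's top, so it stands 10 mm proud of the tray. Loose; leave alone.
- stamp4: Brass stamp standing in one of the tray's places (which one varies): square bar 18 x 18 mm, 34 mm high, with crossed thin bars 2 mm high on top (36 mm in all). Origin at the centre of its underside, 26 mm below the tray's top, so it stands 10 mm proud of the tray. Loose; leave alone.
- stray: The stray stamp: a brass stamp like those in the tray (18 x 18 mm, 36 mm high in all, a square emblem on top), standing upright on the green cutting mat; the only brass thing there. Origin at the centre of its underside. Loose.
- mat: Green cutting mat with a white grid, fixed, 210 x 250 mm and 3 mm thick, origin at the centre of its underside. Mat and tray lie side by side before the robot; which is on the left varies.
- stray_top (a point): The middle of the stray stamp's top, 36 mm above its underside. z points up.
- punch: Black punch of the same shape and size as the stamps, standing on the mat. Origin at the centre of its underside. Loose; leave alone.
- jar: Small amber jar with a white cap, 40 mm across and 50 mm high, standing on the mat. Origin at the centre of its underside. Loose; leave alone.
- spool: Aluminium spool, 34 mm across and 32 mm high, standing on the mat. Origin at the centre of its underside. Loose; leave alone.
Things that resemble listed ones, but are neither listed nor needed, are in the scene too. Leave any pink or red look-alike of the stray alone.

How it is judged:
On the way, in this order (a step that is already met when the one before it is completed fails the run):
1. the tool point dwells just above the stray stamp for 1.5 s (horizontal distance between the grasp point and stray_top below 0.02 m and z of the grasp point in the frame of stray_top between 0.02 and 0.065 m), for 1.5 s.
2. then the tool point dwells just above the empty place of the tray for 1.5 s ((((horizontal distance between the grasp point and place0 below 0.02 m and z of the grasp point in the frame of place0 between 0.02 and 0.065 m) and horizontal distance between each of stamp0, stamp1, stamp2, stamp3, stamp4 and place0 above 0.025 m) or ((horizontal distance between the grasp point and place1 below 0.02 m and z of the grasp point in the frame of place1 between 0.02 and 0.065 m) and horizontal distance between each of stamp0, stamp1, stamp2, stamp3, stamp4 and place1 above 0.025 m) or ((horizontal distance between the grasp point and place2 below 0.02 m and z of the grasp point in the frame of place2 between 0.02 and 0.065 m) and horizontal distance between each of stamp0, stamp1, stamp2, stamp3, stamp4 and place2 above 0.025 m) or ((horizontal distance between the grasp point and place3 below 0.02 m and z of the grasp point in the frame of place3 between 0.02 and 0.065 m) and horizontal distance between each of stamp0, stamp1, stamp2, stamp3, stamp4 and place3 above 0.025 m) or ((horizontal distance between the grasp point and place4 below 0.02 m and z of the grasp point in the frame of place4 between 0.02 and 0.065 m) and horizontal distance between each of stamp0, stamp1, stamp2, stamp3, stamp4 and place4 above 0.025 m) or ((horizontal distance between the grasp point and place5 below 0.02 m and z of the grasp point in the frame of place5 between 0.02 and 0.065 m) and horizontal distance between each of stamp0, stamp1, stamp2, stamp3, stamp4 and place5 above 0.025 m))), for 1.5 s.
At the end, for the whole second after the job is handed in: The tool point (TCP) is still within 20 mm sideways of the middle of the empty place and 20 to 65 mm above the tray's top; every stamp, the punch, the jar and the spool stands upright (within 0.15 rad), at rest (under 0.02 m/s), within 5 mm of where it started ((((horizontal distance between the grasp point and place0 below 0.02 m and z of the grasp point in the frame of place0 between 0.02 and 0.065 m) and horizontal distance between each of stamp0, stamp1, stamp2, stamp3, stamp4 and place0 above 0.025 m) or ((horizontal distance between the grasp point and place1 below 0.02 m and z of the grasp point in the frame of place1 between 0.02 and 0.065 m) and horizontal distance between each of stamp0, stamp1, stamp2, stamp3, stamp4 and place1 above 0.025 m) or ((horizontal distance between the grasp point and place2 below 0.02 m and z of the grasp point in the frame of place2 between 0.02 and 0.065 m) and horizontal distance between each of stamp0, stamp1, stamp2, stamp3, stamp4 and place2 above 0.025 m) or ((horizontal distance between the grasp point and place3 below 0.02 m and z of the grasp point in the frame of place3 between 0.02 and 0.065 m) and horizontal distance between each of stamp0, stamp1, stamp2, stamp3, stamp4 and place3 above 0.025 m) or ((horizontal distance between the grasp point and place4 below 0.02 m and z of the grasp point in the frame of place4 between 0.02 and 0.065 m) and horizontal distance between each of stamp0, stamp1, stamp2, stamp3, stamp4 and place4 above 0.025 m) or ((horizontal distance between the grasp point and place5 below 0.02 m and z of the grasp point in the frame of place5 between 0.02 and 0.065 m) and horizontal distance between each of stamp0, stamp1, stamp2, stamp3, stamp4 and place5 above 0.025 m)) and distance of each of stamp0, stamp1, stamp2, stamp3, stamp4, stray, punch, jar, spool from where it was at the start of the episode below 0.005 m and linear speed of each of stamp0, stamp1, stamp2, stamp3, stamp4, stray, punch, jar, spool below 0.02 m/s and angle between each of stamp0, stamp1, stamp2, stamp3, stamp4, stray, punch, jar, spool's own z axis and vertical below 0.15 rad); the robot touches nothing.
It fails at once if the robot touches something (over 0.3 N) (contact force between any of the fingers, the arm and anything else above 0.3 N).
It fails at once if a stamp, the punch, the jar or the spool is moved or lifted by more than 5 mm (distance of any of stamp0, stamp1, stamp2, stamp3, stamp4, stray, punch, jar, spool from where it was at the start of the episode above 0.005 m).
It also fails if it takes over 40 s, if anything falls off the work surface, if the arm or the gripper's body presses on something with over 40 N, if the wrist force passes 120 N, or if a joint passes its speed limit or range.

## Working session

There is one attempt and no reset: what is moved stays moved. The work goes in short steps, Python scripts to look and compute and a tool call to move; the robot and the scene stay as the last step left them, time stands still between calls to the robot, and variables do not carry over. Pictures are saved under pics/ and viewed, at most 10 in all, crops included, and the job is handed in when it is done.

Besides the shell and the picture viewer there is one more tool, called after "Request:" as name(argument=value, ...) on one line, values as JSON. move_arm: Moves the arm, as the interface text tells. Its arguments: {"type":"object","properties":{"xyz":{"type":"array"},"angular":{"type":"array"},"fingers":{"type":"number"}},"required":["xyz","angular"]}

```bash
mkdir -p pics
cat > h.py <<'E'
import numpy as np, cv2
from rig import ctrl
def ray(m,px,z):
    p=cv2.undistortPoints(np.array([[px]],float),np.array(m["intrinsics"]),np.array(m["D"]))[0,0]
    R=np.array(m["R"]);t=np.array(m["t"])
    c=-R.T@t; d=R.T@np.array([p[0],p[1],1]); return c+d*(z-c[2])/d[2]
def snap(n,f):
    im=ctrl.camera(n); cv2.imwrite(f"pics/{f}.png",im[...,::-1]); return im
E
python3 - <<'E'
from h import *
for n in("top","side"):
    snap(n,n+"1"); m=ctrl.camera_model(n); print(n,-np.array(m["R"]).T@np.array(m["t"]))
s=ctrl.get_state();print(s["time"],s["tool_pos"],s["tool_rot"])
E
```

```text
top [0.38383657 0.05318929 1.02859957]
side [0.49282181 0.70232726 0.72103439]
0.1 [0.1385109  0.53197402 0.24949573] [ 1.27056460e-01  9.91895332e-01 -5.40125449e-04 -1.18279908e-04]
```

View pics/top1.png

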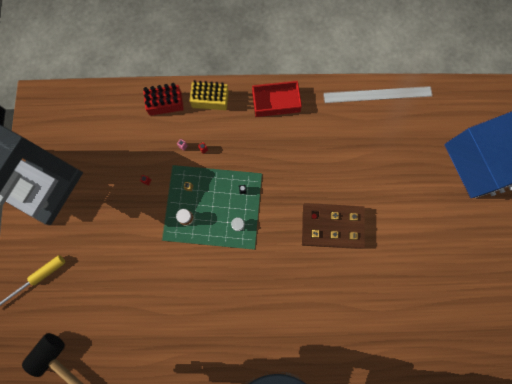

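View pics/side1.png

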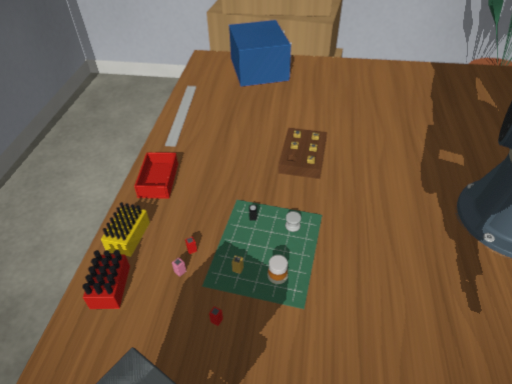

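The top view shows the stray at about (188,186) on the mat. The empty place, with its red dot, is at about (315,215), the tray's upper-left recess. Next I'll measure both more precisely.

Run:
```python
from h import *
im=cv2.imread("pics/top1.png"); m=ctrl.camera_model("top")
hsv=cv2.cvtColor(im,cv2.COLOR_BGR2HSV)
b=cv2.inRange(hsv,(15,90,70),(35,255,255))
def blobs(mask,x0,x1,y0,y1):
    k=np.zeros_like(mask);k[y0:y1,x0:x1]=mask[y0:y1,x0:x1]
    n,_,st,c=cv2.connectedComponentsWithStats(k);return [(c[i],st[i,4]) for i in range(1,n) if st[i,4]>3]
for c,a in blobs(b,165,262,168,248): print("mat",c,a,ray(m,c,.039))
for c,a in blobs(b,300,378,203,250): print("tray",c,a,ray(m,c,.042))
r=cv2.inRange(hsv,(0,150,60),(8,255,255))|cv2.inRange(hsv,(172,150,60),(180,255,255))
for c,a in blobs(r,305,325,207,225): print("dot",c,a,ray(m,c,.006))
a=cv2.resize(im[160:256,160:268],None,fx=5,fy=5,interpolation=2)
d=cv2.resize(im[196:256,295:385],None,fx=5,fy=5,interpolation=2)
o=np.zeros((480,800,3),np.uint8);
o[:480,:400]=cv2.resize(a,(400,480));o[:267,400:]=cv2.resize(d,(400,267));cv2.imwrite("pics/z.png",o)
# side view cross check
im=cv2.imread("pics/side1.png");ms=ctrl.camera_model("side");hsv=cv2.cvtColor(im,cv2.COLOR_BGR2HSV)
print("side stray top",ray(ms,(238.5,259),.039))
```

```text
mat [212. 168.] 5 [0.65333995 0.15647573 0.039     ]
mat [222.5 169. ] 4 [0.65010233 0.12839127 0.039     ]
mat [244.5 171. ] 4 [0.64361115 0.06967154 0.039     ]
mat [188.         186.20930233] 43 [0.60453652 0.21989303 0.039     ]
mat [258. 216.] 7 [0.52193048 0.0359962  0.039     ]
mat [256.  239.5] 6 [0.46092845 0.04233888 0.039     ]
mat [167.5 241. ] 4 [0.46069929 0.27066366 0.039     ]
mat [178. 242.] 5 [0.45773428 0.24344555 0.039     ]
mat [188. 243.] 5 [0.45478399 0.21758113 0.039     ]
mat [198.5 244. ] 4 [0.45180946 0.19048176 0.039     ]
mat [209. 245.] 5 [0.44882904 0.1634331  0.039     ]
mat [219.5 246. ] 4 [0.44584208 0.13642867 0.039     ]
mat [229.5 247. ] 4 [0.44286909 0.11074611 0.039     ]
tray [333.89830508 215.37288136] 59 [ 0.5196733  -0.16206893  0.042     ]
tray [352.80701754 216.59649123] 57 [ 0.51554086 -0.21157974  0.042     ]
tray [314.671875 233.234375] 64 [ 0.47405914 -0.10949717  0.042     ]
tray [333.7        234.43333333] 60 [ 0.47001309 -0.15872871  0.042     ]
tray [352.89393939 235.46969697] 66 [ 0.46634269 -0.20855077  0.042     ]
dot [313.5 216. ] 26 [ 0.52392075 -0.11446105  0.006     ]
side stray top [0.60402953 0.2259186  0.039     ]
```

View pics/z.png

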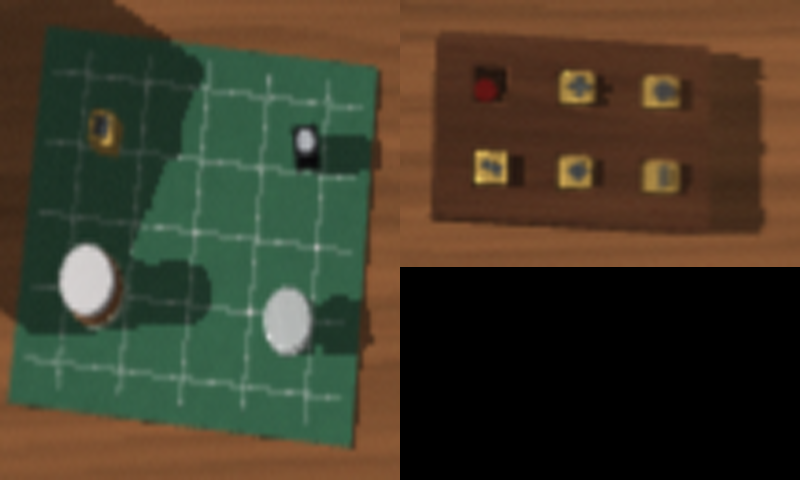

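The crop confirms that the brass stray is on the mat, with its top at about (0.605, 0.224). The red-dot recess at upper left is empty, with its centre at about (0.524, -0.113). I'm moving high towards the stray with the fingers shut.

Request:
move_arm(xyz=[[-2,-0.7,0],[-6,-2,0],[-11,-3.8,0],[-16,-5.5,0],[-21,-7.2,0],[-25,-8.5,0],[-28,-9.6,0],[-30,-10.2,0]], angular=[[0,0,0],[0,0,0],[0,0,0],[0,0,0],[0,0,0],[0,0,0],[0,0,0],[0,0,0]], fingers=0)

```text
time: 1.1
tool_pos: [0.4041, 0.357, 0.2497]
tool_rot: [0.128, 0.992, -0.0, -0.0]
wrist_force: [1.2, 0.4, -0.3]
finger_gap: 0.0001
grasp_force: 0.0
```

Request:
move_arm(xyz=[[-2,-0.7,0],[-5,-1.7,0],[-9,-3.1,0.5],[-13,-4.4,1],[-17,-5.8,2],[-20,-6.8,3],[-22,-7.5,3.7],[-22.9,-7.9,4]], angular=[[0,0,0],[0,0,0],[0,0,0],[0,0,0],[0,0,0],[0,0,0],[0,0,0],[0,0,0]])

```text
time: 2.1
tool_pos: [0.6053, 0.2234, 0.2094]
tool_rot: [0.127, 0.992, -0.0, -0.0]
wrist_force: [-0.3, 0.1, 0.3]
finger_gap: 0.0003
grasp_force: 0.0
```

Run:
```python
from h import *
s=ctrl.get_state();print(s["time"],s["tool_pos"],s["tool_rot"],s["finger_gap"])
m=ctrl.camera_model("wrist")
snap("wrist","w1");
snap("side","s2")
p=lambda X:cv2.projectPoints(np.array([X],float),cv2.Rodrigues(np.array(m["R"]))[0],np.array(m["t"]),np.array(m["intrinsics"]),np.array(m["D"]))[0].ravel()
print(p((.605,.224,.039)))
```

```text
2.1 [0.60529102 0.22340733 0.20939947] [ 1.27142895e-01  9.91884333e-01 -1.03080098e-04 -3.79731701e-04] 0.00025754699430047197
[260.17569146 176.13040688]
```

View pics/w1.png

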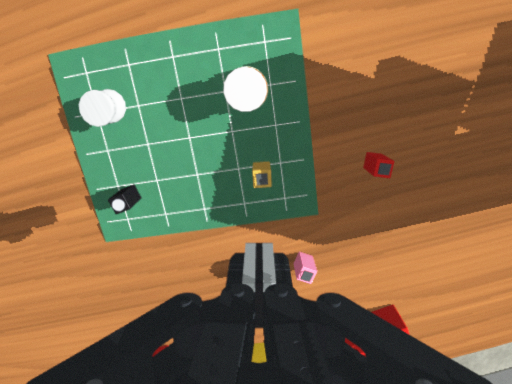

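View pics/s2.png

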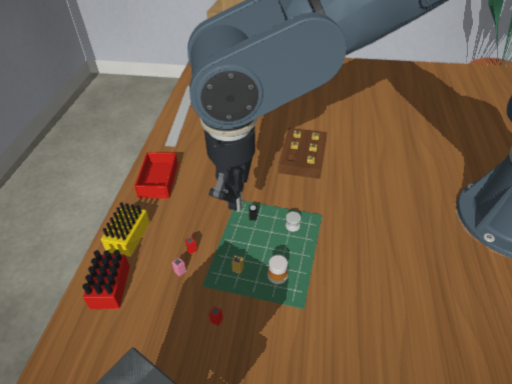

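In the wrist view the stray's emblem is at (262,178), against a predicted (260,176), so the position holds to about 1 mm. The way down is clear, so I'll descend and dwell there.

Request:
move_arm(xyz=[[0,0,1],[0,0,3],[0,0,5.5],[0,0,8],[0,0,10],[0,0,11.3],[0,0,12],[0,0,12.3]], angular=[[0,0,0],[0,0,0],[0,0,0],[0,0,0],[0,0,0],[0,0,0],[0,0,0],[0,0,0]])

```text
time: 3.2
tool_pos: [0.6051, 0.2238, 0.0871]
tool_rot: [0.127, 0.992, 0.0, 0.0]
wrist_force: [0.1, 0.2, 0.8]
finger_gap: -0.0
grasp_force: 0.0
```

Request:
move_arm(xyz=[[0,0,0],[0,0,0],[0,0,0],[0,0,0],[0,0,0],[0,0,0],[0,0,0],[0,0,0]], angular=[[0,0,0],[0,0,0],[0,0,0],[0,0,0],[0,0,0],[0,0,0],[0,0,0],[0,0,0]])

```text
time: 4.2
tool_pos: [0.6049, 0.2237, 0.087]
tool_rot: [0.127, 0.992, -0.0, 0.0]
wrist_force: [0.2, -0.8, 0.6]
finger_gap: 0.0001
grasp_force: 0.0
```

Run:
```python
from h import *
s=ctrl.get_state();print(s["time"],s["tool_pos"]); a=snap("side","s3"); w=snap("wrist","w3")
o=np.hstack([cv2.resize(a[190:310,180:300],(400,400)),cv2.resize(w,(400,400))]);cv2.imwrite("pics/c3.png",o[...,::-1])
```

```text
4.2 [0.60491529 0.22374953 0.08698981]
```

View pics/c3.png

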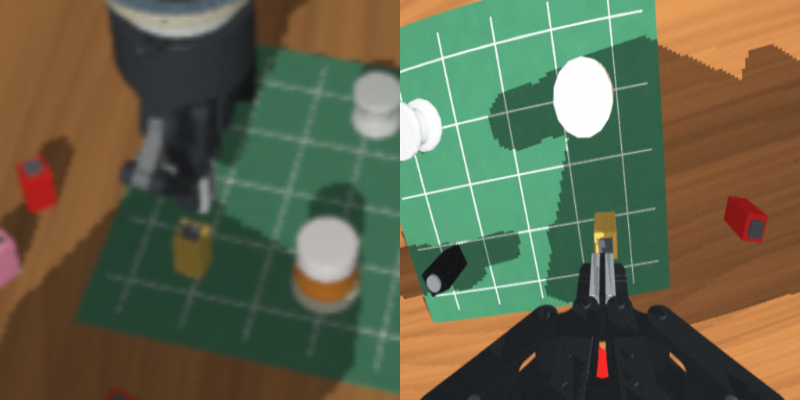

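The side and wrist crops show the fingertips straight above the stray with about 2.5 cm clear. I'll finish the dwell, lift, and cross to the tray.

Request:
move_arm(xyz=[[0,0,0],[0,0,0],[0,0,0],[0,0,0],[0,0,0],[0,0,0],[0,0,0],[0,0,0]], angular=[[0,0,0],[0,0,0],[0,0,0],[0,0,0],[0,0,0],[0,0,0],[0,0,0],[0,0,0]])

```text
time: 5.3
tool_pos: [0.6049, 0.2237, 0.087]
tool_rot: [0.127, 0.992, -0.0, 0.0]
wrist_force: [-0.6, 0.2, -0.5]
finger_gap: 0.0001
grasp_force: 0.0
```

Request:
move_arm(xyz=[[0,0,-1],[0,0,-3],[0,0,-6],[0,-1,-8.5],[0,-4,-10],[-0.1,-8,-10],[-0.2,-11,-10],[-0.2,-13,-10]], angular=[[0,0,0],[0,0,0],[0,0,0],[0,0,0],[0,0,0],[0,0,0],[0,0,0],[0,0,0]])

```text
time: 6.3
tool_pos: [0.5741, 0.0963, 0.1884]
tool_rot: [0.127, 0.992, 0.0, 0.001]
wrist_force: [-0.3, -0.4, -0.2]
finger_gap: 0.0002
grasp_force: 0.0
```

Request:
move_arm(xyz=[[0,-2,0],[-0.1,-5,0],[-0.1,-9,0],[-0.2,-13,0],[-0.3,-17,0],[-0.3,-20,0],[-0.4,-21.4,0],[-0.4,-21.7,0]], angular=[[0,0,0],[0,0,0],[0,0,0],[0,0,0],[0,0,0],[0,0,0],[0,0,0],[0,0,0]])

```text
time: 7.3
tool_pos: [0.5233, -0.1138, 0.1871]
tool_rot: [0.127, 0.992, 0.0, 0.0]
wrist_force: [-0.3, -0.1, -0.3]
finger_gap: -0.0001
grasp_force: 0.0
```

Run:
```python
from h import *
s=ctrl.get_state();print(s["time"],s["tool_pos"],s["tool_rot"])
m=ctrl.camera_model("wrist"); snap("wrist","w4")
for X in [(.524,-.113,.006),(.524,-.113,.032)]:
  print(cv2.projectPoints(np.array([X]),cv2.Rodrigues(np.array(m["R"]))[0],np.array(m["t"]),np.array(m["intrinsics"]),np.array(m["D"]))[0].ravel())
```

```text
7.3 [ 0.52334233 -0.11380576  0.18711138] [1.27355915e-01 9.91857075e-01 5.78600973e-05 1.05462223e-04]
[260.49019806 173.82024138]
[260.65928413 181.53571079]
```

View pics/w4.png

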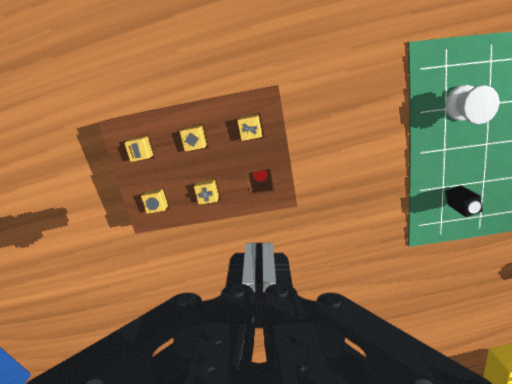

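The wrist view shows the empty recess at (260,181), as predicted. I'll descend and dwell.

Request:
move_arm(xyz=[[0,0,1],[0,0,3],[0,0,5],[0,0,7],[0,0,9],[0,0,10],[0,0,10.6],[0,0,10.8]], angular=[[0,0,0],[0,0,0],[0,0,0],[0,0,0],[0,0,0],[0,0,0],[0,0,0],[0,0,0]])

```text
time: 8.35
tool_pos: [0.5234, -0.1134, 0.079]
tool_rot: [0.127, 0.992, -0.0, 0.0]
wrist_force: [0.4, -0.7, -0.7]
finger_gap: 0.0003
grasp_force: 0.0
```

Request:
move_arm(xyz=[[0,0,0],[0,0,0],[0,0,0],[0,0,0],[0,0,0],[0,0,0],[0,0,0],[0,0,0]], angular=[[0,0,0],[0,0,0],[0,0,0],[0,0,0],[0,0,0],[0,0,0],[0,0,0],[0,0,0]])

```text
time: 9.35
tool_pos: [0.5232, -0.1136, 0.079]
tool_rot: [0.127, 0.992, 0.0, 0.0]
wrist_force: [-0.4, 1.0, -0.6]
finger_gap: -0.0001
grasp_force: 0.0
```

Request:
move_arm(xyz=[[0,0,0],[0,0,0],[0,0,0],[0,0,0],[0,0,0],[0,0,0],[0,0,0],[0,0,0]], angular=[[0,0,0],[0,0,0],[0,0,0],[0,0,0],[0,0,0],[0,0,0],[0,0,0],[0,0,0]])

```text
time: 10.35
tool_pos: [0.5233, -0.1136, 0.079]
tool_rot: [0.127, 0.992, -0.0, 0.0]
wrist_force: [-0.5, 0.3, 0.4]
finger_gap: -0.0002
grasp_force: 0.0
```

Run:
```python
from h import *
s=ctrl.get_state();print(s["time"],s["tool_pos"],ctrl.finish_job())
```

```text
the job is handed in; nothing more can be done
10.35 [ 0.52326238 -0.11357815  0.07901275] None
```

The arm pointed at the stray stamp for about two seconds, then at the empty tray place for about two seconds, and the job was handed in at 10.35 s with it still pointing there; I saw no sign of contact, but no verdict was returned.

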